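# Set the shaft saddles with a gauge block

## Robot

A 6-joint arm with a two-finger parallel gripper is mounted at the origin on a cart in front of the work surface, level with it; the furniture and walls round the work are solid. World frame = base frame: x ahead of the robot, y to its left, z up, the work surface at z = 0. Lengths are in m, angles in rad, forces in N, time in s.
With the tool pointing down it reaches from about 0.375 to 0.9 m from the base axis. Payload 3.1 kg.
Tool frame: the origin (TCP) lies at the very end of the fingers, on their centre line; the grasp point (between the pads) lies 19 mm behind it; z points along the fingers, y is the line along which they close (so a half turn about z gives the same grasp; the last joint's range is limited). The gripper opens to 87 mm and grips with 3 to 60 N. Pads are 19 mm wide; open, the fingers measure 117 mm over their backs; the gripper's body (75 mm by 190 mm) begins 51 mm behind the grasp point.
Start: joints at [1.141, 0.527, 1.433, -0, 1.181, -0.178], TCP at [0.155, 0.605, 0.223] pointing down, gripper open.
Joint ranges: [-3.08, 3.08], [-0.75, 2.2], [0.22, 2.44], [-1.43, 4.57], [0, 2.65], [-2.85, 2.85]. Speed limits (rad/s): [2.79, 2.79, 3.14, 3.14, 3.14, 3.14].

## Interface

Orientations are given as a unit quaternion [x, y, z, w].
In Python, from rig import status, viewer, robot gives the robot as it stands.
- The arm moves only by the tool arm_command, never from a script. Its arguments are lists of equal length, an entry for each row: "delta_rot": the turn, a rotation vector about the tool's x, y, z in degrees, a list of three; "delta_pos": the shift along the tool's x, y, z in m, a list of three; "gripper": the closure, from -1 (fully open) to 1 (shut). In form: {"delta_rot": [[rx, ry, rz], ...], "delta_pos": [[dx, dy, dz], ...], "gripper": [gripper, ...]}. A call has 1 to 12 rows; each row is the pose to reach, as a shift and turn from the pose commanded when the call began, along the tool's axes at that moment; what a row does not reach only later rows make up. A row lasts 1/12 s, in which the tool goes at most 41.7 mm and 7.16 degrees, less where a joint would pass 70% of its speed; a pose out of reach is approached as far as the arm can. A call with a gripper value outside its range is refused whole. The fingers move at their own pace and stop on an object; "grip_force" is the grip in N (left out, the last holds). Time passes only in rows, so rows that repeat a pose let the fingers close. It gives the time, the measured TCP pose, the force, the opening and the grip force at its end, in the units of the state.
- status.get_obs(): the state, without advancing time (a new reading comes with each control period).
- viewer.camera(name): name is "scene" or "top"; returns a dict with "pixels" (384x512x3 uint8, blue, green, red), "fx", "fy", "cx", "cy" (pixels), "pose" (4x4, takes a point from camera to world coordinates). Camera axes: x right, y down, z forward; pixel columns grow to the right and rows downward; lengths in m; the calibration is good to about 2 mm. A picture is of the moment at which its call begins. There is no depth.
- robot.hand_in(): hands the job in; it is judged then, once.
The state is a dict: "time": time; "q": joint angles; "joint_velocities": joint speeds; "joint_torque": joint torques, N m; "position": TCP position; "tool_rot": TCP orientation; "ft_force": force on the tool from outside, world axes, zero at the start; "moment": the same for the moment, N m; "grip_width": finger opening in m; "grip_force": force on a finger pad.
Only numpy, scipy, OpenCV 4.12 (cv2) and the standard library are available. Lean on these libraries where they do the work, as an engineer would, in place of code of your own. Each camera call takes 0.05 s, during which the arm holds its last target. There are 200 camera calls.

## Task

On the rail, set the two outer saddles equally far from the bolted middle saddle, using the thicker of the two steel gauge blocks as the spacer. Press it upright all the way down onto the rail in the left-hand gap (as the robot sees it) so that it pushes the left saddle out to its own width, lift it out, then press it all the way down in the right-hand gap in the same way and leave it standing there.

Things in the scene. Friction and masses are not known exactly. Their poses are not given: they have to be found in the camera images.
- rail: Fixed rail, 300 mm along y (+y = robot's left), 66 wide, top 22 mm above its origin (centre of underside). On it a row of three grey saddles, 54 mm tall, 48 long: the middle one bolted, upright faces at y = +-24 mm, the outer two sliding. End faces: lowest 24 mm upright, above that sloping back 20 mm over 30 mm height, which guides in a block pressed down in a gap.
- left_block (a joint): The left saddle (+y side): gap in m between the upright faces of the middle and left saddle, 0 = touching, 0.072 = end of travel. Starts at 0.026 to 0.036. Slides outward when pushed with about 2 N and stays where it is left.
- right_block (a joint): The right saddle (-y side): gap in m between the upright faces of the middle and right saddle, 0 = touching, 0.072 = end of travel. Starts at 0.026 to 0.036. Slides outward when pushed with about 2 N and stays where it is left.
- gauge_block: Loose steel block, about 0.45 kg, upright on the bench: 50 mm thick (y), 40 deep (x), 66 tall, plus a dark 26 mm square neck up to z = 118 mm, to be held from above, best with fingers closing along y (else it may pivot). Lowest 18 mm taper to 30 mm thick at the base. Origin: centre of underside. Goes into a gap with y along the rail. A lookalike only 32 mm thick is not to be used.
Not all that is in view belongs to the job. Leave any brown or purple look-alike of the gauge_block alone.

How it is judged:
By the outcome, as a careful person would: the job done as asked, in the order asked, and still so for the second after the job is handed in, with the robot touching nothing.
It also fails if it takes over 45 s, if anything falls off the work surface, if the arm or the gripper's body presses on something with over 40 N, if the wrist force passes 120 N, or if a joint passes its speed limit or range.

## Working session

There is one attempt and no reset: what is moved stays moved. The work goes in short steps, Python scripts to look and compute and a tool call to move; the robot and the scene stay as the last step left them, time stands still between calls to the robot, and variables do not carry over. Pictures are saved under pics/ and viewed, at most 10 in all, crops included, and the job is handed in when it is done.

Besides the shell and the picture viewer there is one more tool, called after "Request:" as a command line: name --argument value ..., lists and objects as JSON in quotes. arm_command: Moves the arm, as the interface text tells. Its arguments: {"type":"object","properties":{"delta_rot":{"type":"array","items":{"type":"array","items":{"type":"number"}}},"delta_pos":{"type":"array","items":{"type":"array","items":{"type":"number"}}},"gripper":{"type":"array","items":{"type":"number"}},"grip_force":{"type":"number"}},"required":["delta_rot","delta_pos","gripper"]}

```bash
mkdir -p pics; cat > h.py <<'E'
import numpy as np,cv2
from rig import status,viewer,robot
def snap(n,f=None):
    c=viewer.camera(n)
    if f: cv2.imwrite('pics/'+f,c['pixels'])
    return c
def ray(c,u,v):
    d=np.array([(u-c['cx'])/c['fx'],(v-c['cy'])/c['fy'],1.]);P=np.array(c['pose']);return P[:3,3],P[:3,:3]@d
def plane(c,u,v,z):
    o,d=ray(c,u,v);return o+d*(z-o[2])/d[2]
E
python3 - <<'E'
from h import *
a=snap('scene');b=snap('top')
cv2.imwrite('pics/a.png',a['pixels']);cv2.imwrite('pics/b.png',b['pixels'])
for c in(a,b):print(c['fx'],c['cx'],c['cy'],np.round(c['pose'],4).tolist())
s=status.get_obs();print(s)
E
```

```text
454.7633895970959 261.5509902796585 191.45456572150727 [[0.685, -0.5349, 0.4946, -0.0343], [-0.7285, -0.4987, 0.4697, -0.697], [-0.0046, -0.682, -0.7313, 0.885], [0.0, 0.0, 0.0, 1.0]]
378.21379633517273 258.5350682923685 195.83696616117837 [[0.0112, -0.9975, 0.0697, 0.4684], [-0.9996, -0.0131, -0.0267, -0.1773], [0.0276, -0.0694, -0.9972, 1.1106], [0.0, 0.0, 0.0, 1.0]]
{'time': 0.1, 'q': array([ 1.14151388e+00,  5.28345241e-01,  1.43377616e+00, -7.08959019e-05,
        1.18142595e+00, -1.78460610e-01]), 'joint_velocities': array([-9.45133033e-04, -7.53221881e-04, -6.53874726e-04, -9.60815221e-05,
       -3.74680002e-04,  5.98281215e-04]), 'joint_torque': array([-2.59615399e-04, -4.40985775e+01, -1.77149999e+01,  6.34933147e-02,
        5.33717754e-02, -6.72245142e-05]), 'position': array([0.15480886, 0.60483186, 0.22168605]), 'tool_rot': array([ 1.25068993e-01,  9.92147565e-01, -9.42381339e-04, -2.61159665e-04]), 'ft_force': array([-0.1456952 ,  0.01298855, -0.68953842]), 'moment': array([-0.03763196, -0.00534755,  0.02077599]), 'grip_force': 0.0, 'grip_width': 0.08681327966071456}
```

View pics/a.png

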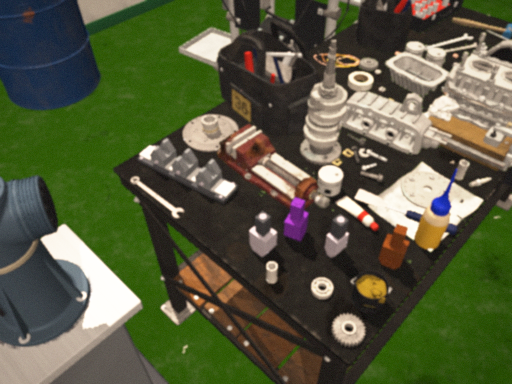

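View pics/b.png

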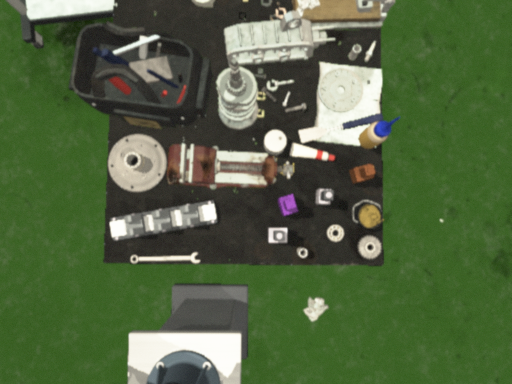

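```bash
python3 - <<'E'
from h import *
b=cv2.imread('pics/b.png');a=cv2.imread('pics/a.png')
R=lambda i,w,h:cv2.resize(i,(w,h),interpolation=cv2.INTER_CUBIC)
t=np.vstack([R(b[190:250,100:228],800,375)[:,:,:],np.hstack([R(b[180:250,260:345],267,220),R(a[190:262,240:355],351,220),np.zeros((220,182,3),np.uint8)])])
cv2.imwrite('pics/c.png',t)
cv2.imwrite('pics/d.png',R(a[135:210,130:245],800,520))
E
```

```text
(no output)
```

View pics/c.png

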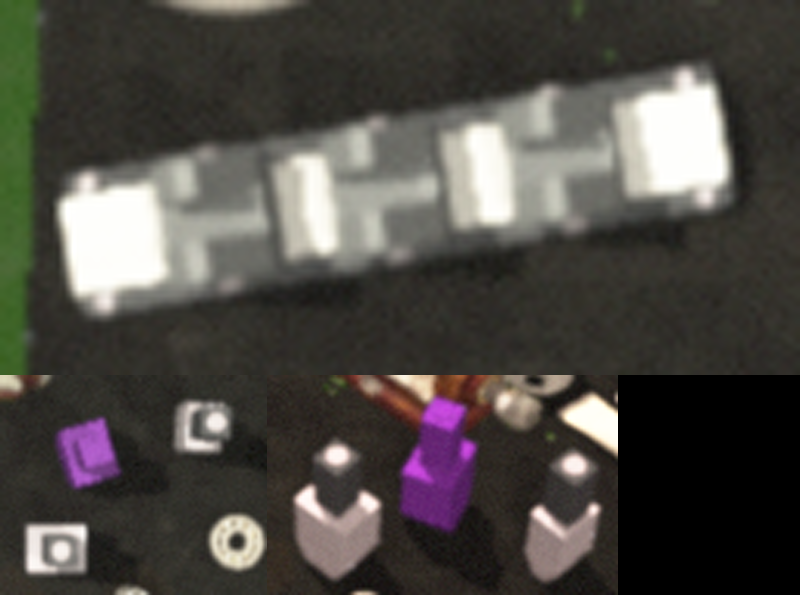

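View pics/d.png

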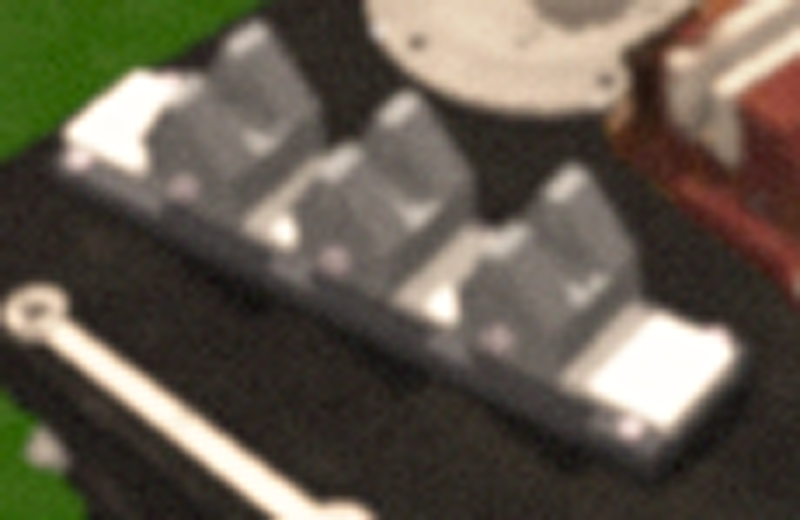

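```bash
python3 - <<'E'
from h import *
b=snap('top');s=snap('scene');g=cv2.cvtColor(b['pixels'],6)
np.set_printoptions(precision=4,suppress=True)
print(g[224:248,264:294])
# rail
m=((g>62)*255).astype(np.uint8);m[:195]=0;m[250:]=0;m[:,:107]=0;m[:,222:]=0
cs=max(cv2.findContours(m,0,1)[0],key=cv2.contourArea)
r=cv2.minAreaRect(cs);p=cv2.boxPoints(r);print('rail',r)
W=np.array([plane(b,u,v,.022) for u,v in p]);print(W,W.mean(0))
A=lambda x,y:(100+x/6.25,190+y/6.25)
for q in[(58,190),(710,65),(735,205),(85,315)]:print('t',plane(b,*A(*q),.022))
for q in[(60,155),(140,70),(745,345),(640,450)]:print('s',plane(s,130+q[0]*115/800,135+q[1]*75/520,.022))
# block
m=((g>90)*255).astype(np.uint8);m[:222]=0;m[248:]=0;m[:,:264]=0;m[:,294:]=0
cs=max(cv2.findContours(m,0,1)[0],key=cv2.contourArea);r=cv2.minAreaRect(cs);print('blk',r)
W=np.array([plane(b,u,v,.066) for u,v in cv2.boxPoints(r)]);print(W,W.mean(0))
# neck top in both: top view circle (61,552)crop c, scene (336,455)
print(plane(b,260+61/3.14,180+(552-375)/3.14,.118),plane(s,240+(336-267)/3.05,190+(455-375)/3.05,.118))
E
```

```text
[[ 44  45  44  39  47  42  43  39  38  38  42  37  42  41  43  40  38  40
   42  47  41  39  40  43  46  42  43  49  50  48]
 [ 45  42  47  44  48  43  39  40  39  36  39  42  39  37  40  38  42  44
   41  41  44  45  43  43  44  47  45  48  49  50]
 [ 43  47  44  46  52  54  51  50  51  51  51  52  51  49  53  52  52  55
   53  51  56  56  55  48  43  45  47  46  50  47]
 [ 49  41  46  55  86 109 119 117 117 118 114 116 119 119 118 121 125 131
  129 131 130 134 124  79  52  48  47  50  48  48]
 [ 46  44  43  68 124 188 203 200 201 200 201 200 203 200 200 206 215 220
  221 220 220 224 214 131  52  49  46  47  49  41]
 [ 44  41  49  70 145 221 232 231 229 225 221 221 222 222 219 221 228 234
  237 239 243 244 240 157  59  36  41  44  40  49]
 [ 47  41  46  73 149 223 235 233 227 204 180 176 177 179 178 179 180 190
  204 224 238 245 242 159  57  34  35  41  39  40]
 [ 43  41  45  70 148 223 233 232 223 167 126 124 128 130 132 129 130 134
  145 176 205 227 235 151  52  27  32  36  28  36]
 [ 44  46  44  71 147 221 232 233 222 155 107 113 126 134 152 156 150 133
  124 137 159 194 213 132 
[... 1881 characters left out ...]
4  49  44  44  44]]
rail ((162.37615966796875, 219.60279846191406), (25.142011642456055, 108.84667205810547), 80.03620147705078)
[[ 0.4796  0.2251  0.022 ]
 [ 0.5372 -0.0778  0.022 ]
 [ 0.4663 -0.0916  0.022 ]
 [ 0.4097  0.2102  0.022 ]] [0.4732 0.0665 0.022 ]
t [0.469  0.2172 0.022 ]
t [ 0.5297 -0.0774  0.022 ]
t [ 0.4656 -0.09    0.022 ]
t [0.4126 0.2029 0.022 ]
s [0.41   0.1979 0.022 ]
s [0.4638 0.2161 0.022 ]
s [ 0.5231 -0.0791  0.022 ]
s [ 0.4591 -0.0891  0.022 ]
blk ((277.5, 235.0), (16.0, 19.0), 90.0)
[[ 0.4557 -0.2323  0.066 ]
 [ 0.4563 -0.2848  0.066 ]
 [ 0.4124 -0.285   0.066 ]
 [ 0.4119 -0.2327  0.066 ]] [ 0.4341 -0.2587  0.066 ]
[ 0.4322 -0.2597  0.118 ] [ 0.4319 -0.257   0.118 ]
```

```bash
cat >> h.py <<'E'
from scipy.spatial.transform import Rotation as Ro
def D(*p,yaw,base=None):
    """shift/turn in tool axes from measured (or given (pos,yaw)) pose to each point, tool down, tool y at yaw deg from +y"""
    s=status.get_obs()
    R=Ro.from_quat(s['tool_rot']) if base is None else Dn(base[1]); o=s['position'] if base is None else np.array(base[0])
    print('rot',np.round((R.inv()*Dn(yaw)).as_rotvec(degrees=True),2))
    for q in p: print('pos',np.round(R.inv().apply(np.array(q)-o),4))
def Dn(yaw):
    a=np.radians(yaw);y=np.array([-np.sin(a),np.cos(a),0]);z=np.array([0,0,-1.]);return Ro.from_matrix(np.c_[np.cross(y,z),y,z])
def st():
    s=status.get_obs();R=Ro.from_quat(s['tool_rot']).as_matrix();print(round(s['time'],2),'p',np.round(s['position'],4),'yaw',np.degrees(np.arctan2(-R[0,1],R[1,1])).round(2),'tilt',np.round(R[:2,2],4),'F',np.round(s['ft_force'],2),'w',round(s['grip_width'],4),round(s['grip_force'],1),'q',np.round(s['q'],2))
E
python3 - <<'E'
from h import *
st();D((.42,.30,.24),(.45,0.1,.24),(.433,-.258,.2),yaw=0.5)
E
```

```text
0.2 p [0.1549 0.605  0.2219] yaw -14.37 tilt [-0.0006 -0.0012] F [0.42 0.55 0.07] w 0.0869 0.0 q [ 1.14  0.53  1.43 -0.    1.18 -0.18]
rot [ -0.08  -0.02 -14.87]
pos [-0.3325 -0.2297 -0.0178]
pos [-0.4112 -0.416  -0.0176]
pos [-0.4836 -0.767   0.0228]
```

Request:
arm_command --delta_rot '[[0,0,-5],[0,0,-10],[0,0,-14.9],[0,0,-14.9],[0,0,-14.9],[0,0,-14.9],[0,0,-14.9],[0,0,-14.9],[0,0,-14.9],[0,0,-14.9],[0,0,-14.9],[0,0,-14.9]]' --delta_pos '[[-0.033,-0.023,-0.0178],[-0.066,-0.046,-0.0178],[-0.1,-0.069,-0.0178],[-0.133,-0.092,-0.0178],[-0.166,-0.115,-0.0178],[-0.2,-0.138,-0.0178],[-0.233,-0.161,-0.0178],[-0.266,-0.184,-0.0178],[-0.299,-0.207,-0.0178],[-0.333,-0.23,-0.0178],[-0.348,-0.267,-0.0178],[-0.364,-0.305,-0.0178]]' --gripper '[-1,-1,-1,-1,-1,-1,-1,-1,-1,-1,-1,-1]'

```text
time: 1.2
position: [0.4334, 0.218, 0.2403]
tool_rot: [-0.005, 1.0, 0.0, 0.001]
ft_force: [0.3, -0.0, 0.1]
grip_width: 0.087
grip_force: 0.0
```

```bash
python3 - <<'E'
from h import *
st();D((.45,0.1,.24),(.433,-.258,.2),yaw=0.5)
E
```

```text
1.2 p [0.4334 0.218  0.2403] yaw 0.53 tilt [0.001  0.0002] F [ 0.32 -0.03  0.11] w 0.087 0.0 q [ 0.24  0.32  1.75 -0.    1.07 -1.34]
rot [0.01 0.06 0.03]
pos [-0.0155 -0.1182  0.0003]
pos [ 0.0049 -0.476   0.0402]
```

Request:
arm_command --delta_rot '[[0,0,0],[0,0,0],[0,0,0],[0,0,0],[0,0,0],[0,0,0],[0,0,0],[0,0,0],[0,0,0],[0,0,0],[0,0,0],[0,0,0]]' --delta_pos '[[0,-0.04,0],[0,-0.08,0],[0,-0.12,0],[0,-0.16,0],[0,-0.2,0],[0.001,-0.24,0],[0.002,-0.28,0],[0.003,-0.32,0],[0.004,-0.36,0.01],[0.005,-0.4,0.02],[0.005,-0.44,0.03],[0.005,-0.476,0.04]]' --gripper '[-1,-1,-1,-1,-1,-1,-1,-1,-1,-1,-1,-1]'

```text
time: 2.2
position: [0.4311, -0.259, 0.2]
tool_rot: [-0.004, 1.0, -0.0, 0.0]
ft_force: [0.9, 0.4, 1.4]
grip_width: 0.0868
grip_force: 0.0
```

Request:
arm_command --delta_rot '[[0,0,0],[0,0,0],[0,0,0]]' --delta_pos '[[0,0,0],[0,0,0],[0,0,0]]' --gripper '[-1,-1,-1]'

```text
time: 2.45
position: [0.4308, -0.2557, 0.2]
tool_rot: [-0.004, 1.0, 0.001, -0.001]
ft_force: [0.2, -0.6, 0.2]
grip_width: 0.087
grip_force: 0.0
```

```bash
python3 - <<'E'
from h import *
st();D((.433,-.258,.08),yaw=0.5)
E
```

```text
2.45 p [ 0.4308 -0.2557  0.2   ] yaw 0.49 tilt [-0.0011  0.0016] F [ 0.16 -0.6   0.21] w 0.087 0.0 q [-0.76  0.39  1.76  0.    0.99 -2.34]
rot [ 0.09 -0.06 -0.01]
pos [-0.0023 -0.0025  0.12  ]
```

Request:
arm_command --delta_rot '[[0,0,0],[0,0,0],[0,0,0],[0,0,0],[0,0,0],[0,0,0],[0,0,0],[0,0,0],[0,0,0],[0,0,0],[0,0,0],[0,0,0]]' --delta_pos '[[-0.002,-0.0025,0.03],[-0.002,-0.0025,0.06],[-0.002,-0.0025,0.09],[-0.002,-0.0025,0.11],[-0.002,-0.0025,0.12],[-0.002,-0.0025,0.12],[-0.002,-0.0025,0.12],[-0.002,-0.0025,0.12],[-0.002,-0.0025,0.12],[-0.002,-0.0025,0.12],[-0.002,-0.0025,0.12],[-0.002,-0.0025,0.12]]' --gripper '[-1,-1,-1,-1,-1,-1,0,1,1,1,1,1]' --grip_force 45

```text
time: 3.45
position: [0.4337, -0.2591, 0.081]
tool_rot: [-0.005, 1.0, -0.0, 0.0]
ft_force: [-0.4, 0.6, -0.4]
grip_width: 0.0551
grip_force: 0.0
```

Request:
arm_command --delta_rot '[[0,0,0],[0,0,0],[0,0,0]]' --delta_pos '[[0,0,0],[0,0,0],[0,0,0]]' --gripper '[1,1,1]'

```text
time: 3.7
position: [0.4334, -0.2589, 0.0804]
tool_rot: [-0.005, 1.0, -0.0, -0.0]
ft_force: [0.4, -0.3, 0.2]
grip_width: 0.0353
grip_force: 0.0
```

```bash
python3 - <<'E'
from h import *
st()
E
```

```text
3.7 p [ 0.4334 -0.2589  0.0804] yaw 0.52 tilt [-0. -0.] F [ 0.38 -0.26  0.15] w 0.0353 0.0 q [-0.76  0.6   1.85 -0.    0.69 -2.34]
```

Request:
arm_command --delta_rot '[[0,0,0],[0,0,0],[0,0,0],[0,0,0],[0,0,0]]' --delta_pos '[[0,0,0],[0,0,0],[0,0,0],[0,0,0],[0,0,0]]' --gripper '[1,1,1,1,1]'

```text
time: 4.12
position: [0.4333, -0.2587, 0.0803]
tool_rot: [-0.005, 1.0, 0.0, -0.0]
ft_force: [-0.1, 1.0, 0.4]
grip_width: 0.026
grip_force: 45.3
```

```bash
python3 - <<'E'
from h import *
st();yaw=10.7
D((.433,-.258,.2),(.4579,.1107,.2),yaw=yaw)
E
```

```text
4.12 p [ 0.4333 -0.2587  0.0803] yaw 0.53 tilt [-0.0003  0.0003] F [-0.1   0.96  0.43] w 0.026 45.3 q [-0.76  0.6   1.85 -0.    0.69 -2.34]
rot [  0.02  -0.02 -10.17]
pos [ 0.0003  0.0008 -0.1197]
pos [-0.028   0.3692 -0.1196]
```

Request:
arm_command --delta_rot '[[0,0,0],[0,0,0],[0,0,-1],[0,0,-3],[0,0,-6],[0,0,-8],[0,0,-10.2],[0,0,-10.2],[0,0,-10.2],[0,0,-10.2],[0,0,-10.2],[0,0,-10.2]]' --delta_pos '[[0,0,-0.025],[0,0,-0.06],[0,0.015,-0.095],[0,0.045,-0.12],[-0.005,0.08,-0.12],[-0.01,0.115,-0.12],[-0.013,0.15,-0.12],[-0.016,0.185,-0.12],[-0.019,0.22,-0.12],[-0.022,0.255,-0.12],[-0.024,0.29,-0.12],[-0.026,0.32,-0.12]]' --gripper '[1,1,1,1,1,1,1,1,1,1,1,1]'

```text
time: 5.12
position: [0.455, 0.0637, 0.1996]
tool_rot: [-0.094, 0.996, 0.0, -0.001]
ft_force: [-0.1, -0.3, -4.6]
grip_width: 0.0254
grip_force: 45.3
```

```bash
python3 - <<'E'
from h import *
st();D((.4579,.1107,.2),(.4579,.1107,.17),yaw=10.7)
E
```

```text
5.12 p [0.455  0.0637 0.1996] yaw 10.76 tilt [-0.0025  0.0007] F [-0.06 -0.33 -4.61] w 0.0254 45.3 q [-0.11  0.34  1.86  0.    0.94 -1.86]
rot [ 0.06 -0.13  0.06]
pos [-0.0116  0.0457 -0.0004]
pos [-0.0117  0.0456  0.0296]
```

Request:
arm_command --delta_rot '[[0,0,0],[0,0,0],[0,0,0],[0,0,0],[0,0,0]]' --delta_pos '[[-0.006,0.023,0.01],[-0.0115,0.0457,0.02],[-0.0115,0.0457,0.03],[-0.0115,0.0457,0.03],[-0.0115,0.0457,0.03]]' --gripper '[1,1,1,1,1]'

```text
time: 5.53
position: [0.458, 0.1085, 0.1694]
tool_rot: [-0.094, 0.996, -0.0, -0.002]
ft_force: [0.1, 0.1, -4.8]
grip_width: 0.0261
grip_force: 45.3
```

```bash
python3 - <<'E'
from h import *
st();a=snap('scene');b=snap('top')
R=lambda i,w,h:cv2.resize(i,(w,h),interpolation=cv2.INTER_CUBIC)
cv2.imwrite('pics/e.png',np.hstack([R(a['pixels'][100:210,130:245],400,383),R(b['pixels'][170:280,105:220],400,383)]))
E
```

```text
5.53 p [0.458  0.1085 0.1694] yaw 10.78 tilt [-0.0034 -0.0003] F [ 0.11  0.14 -4.76] w 0.0261 45.3 q [-0.01  0.41  1.86 -0.    0.87 -1.76]
```

View pics/e.png

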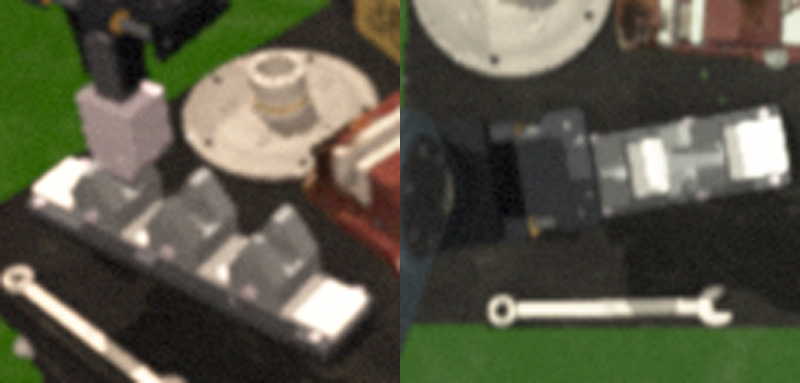

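```bash
cat >> h.py <<'E'
C=np.array([.467,.0625]);ya=np.array([-np.sin(np.radians(10.7)),np.cos(np.radians(10.7))])
def rs(n=4):
    for i in range(1):
        s=status.get_obs();d=s['position'][:2]-C
        print(round(s['time'],2),'railx',round((d[0]*ya[1]-d[1]*ya[0])*1e3,2),'raily',round(d@ya*1e3,2),'b',round((s['position'][2]-.0803)*1e3,2),'Fx',round(s['ft_force'][0]*ya[1]-s['ft_force'][1]*ya[0],2),'Fy',round(s['ft_force'][:2]@ya,2),'Fz',round(s['ft_force'][2],2))
E
python3 - <<'E'
from h import *
rs()
E
```

```text
5.63 railx 0.86 raily 45.98 b 90.11 Fx 0.13 Fy 0.02 Fz -3.69
```

Request:
arm_command --delta_rot '[[0,0,0],[0,0,0],[0,0,0],[0,0,0],[0,0,0],[0,0,0],[0,0,0],[0,0,0]]' --delta_pos '[[0.001,0,0.01],[0.001,0,0.02],[0.001,0,0.03],[0.001,0,0.04],[0.001,0,0.048],[0.001,0,0.056],[0.001,0,0.056],[0.001,0,0.056]]' --gripper '[1,1,1,1,1,1,1,1]'

```text
time: 6.3
position: [0.4597, 0.1096, 0.115]
tool_rot: [-0.091, 0.996, 0.002, 0.002]
ft_force: [1.4, 6.9, -2.3]
grip_width: 0.026
grip_force: 45.2
```

```bash
python3 - <<'E'
from h import *
rs();st()
E
```

```text
6.3 railx 1.53 raily 47.62 b 34.69 Fx 2.62 Fy 6.49 Fz -2.32
6.3 p [0.4597 0.1096 0.115 ] yaw 10.47 tilt [0.0032 0.0041] F [ 1.37  6.87 -2.32] w 0.026 45.2 q [-0.01  0.5   1.91  0.01  0.72 -1.76]
```

Request:
arm_command --delta_rot '[[0,0,0],[0,0,0],[0,0,0],[0,0,0],[0,0,0],[0,0,0]]' --delta_pos '[[0,0.0025,0],[0,0.004,0.002],[0,0.005,0.004],[0,0.0055,0.007],[0,0.0055,0.007],[0,0.0055,0.007]]' --gripper '[1,1,1,1,1,1]'

```text
time: 6.8
position: [0.4573, 0.1136, 0.107]
tool_rot: [-0.093, 0.996, 0.0, 0.0]
ft_force: [2.4, -0.2, -4.1]
grip_width: 0.0257
grip_force: 45.3
```

```bash
python3 - <<'E'
from h import *
rs();st()
E
```

```text
6.8 railx -0.02 raily 52.03 b 26.66 Fx 2.27 Fy -0.65 Fz -4.11
6.8 p [0.4573 0.1136 0.107 ] yaw 10.71 tilt [-0.      0.0002] F [ 2.35 -0.21 -4.11] w 0.0257 45.3 q [ 0.01  0.52  1.92  0.    0.7  -1.75]
```

Request:
arm_command --delta_rot '[[0,0,0],[0,0,0],[0,0,0],[0,0,0]]' --delta_pos '[[0,-0.001,0],[0,-0.0015,0],[0,-0.0015,0],[0,-0.0015,0]]' --gripper '[1,1,1,1]'

```text
time: 7.13
position: [0.4573, 0.1132, 0.107]
tool_rot: [-0.093, 0.996, 0.001, -0.0]
ft_force: [1.7, 4.9, -4.2]
grip_width: 0.0256
grip_force: 45.3
```

```bash
python3 - <<'E'
from h import *
rs();st()
E
```

```text
7.13 railx -0.17 raily 51.62 b 26.75 Fx 2.6 Fy 4.51 Fz -4.17
7.13 p [0.4573 0.1132 0.107 ] yaw 10.65 tilt [-0.0005  0.0021] F [ 1.72  4.92 -4.17] w 0.0256 45.3 q [ 0.    0.52  1.92  0.    0.7  -1.76]
```

Request:
arm_command --delta_rot '[[0,0,0],[0,0,0],[0,0,0],[0,0,0],[0,0,0]]' --delta_pos '[[0,0,0.0015],[0,0,0.003],[0,0,0.0045],[0,0,0.006],[0,0,0.006]]' --gripper '[1,1,1,1,1]'

```text
time: 7.55
position: [0.4564, 0.1131, 0.1023]
tool_rot: [-0.093, 0.996, 0.001, -0.001]
ft_force: [-2.0, 5.6, 9.1]
grip_width: 0.0258
grip_force: 45.3
```

```bash
python3 - <<'E'
from h import *
rs();st()
E
```

```text
7.55 railx -1.0 raily 51.73 b 21.96 Fx -0.96 Fy 5.87 Fz 9.12
7.55 p [0.4564 0.1131 0.1023] yaw 10.65 tilt [-0.0019  0.0018] F [-2.03  5.59  9.12] w 0.0258 45.3 q [ 0.    0.53  1.92  0.    0.69 -1.76]
```

Request:
arm_command --delta_rot '[[0,0,0],[0,0,0],[0,0,0],[0,0,0]]' --delta_pos '[[0,0,0.001],[0,0,0.002],[0,0,0.002],[0,0,0.002]]' --gripper '[1,1,1,1]'

```text
time: 7.88
position: [0.4565, 0.1132, 0.1022]
tool_rot: [-0.093, 0.996, 0.001, -0.0]
ft_force: [-5.2, 5.5, 26.4]
grip_width: 0.0258
grip_force: 45.4
```

```bash
python3 - <<'E'
from h import *
rs();st()
E
```

```text
7.88 railx -0.87 raily 51.79 b 21.88 Fx -4.1 Fy 6.34 Fz 26.45
7.88 p [0.4565 0.1132 0.1022] yaw 10.67 tilt [-0.0005  0.0017] F [-5.2   5.47 26.45] w 0.0258 45.4 q [ 0.    0.53  1.92  0.    0.69 -1.76]
```

Request:
arm_command --delta_rot '[[0,0,0],[0,0,0],[0,0,0],[0,0,0],[0,0,0],[0,0,0],[0,0,0],[0,0,0],[0,0,0],[0,0,0],[0,0,0],[0,0,0]]' --delta_pos '[[0,0,-0.004],[0,0,-0.01],[0,0,-0.018],[0,0,-0.03],[0,0,-0.05],[0,0,-0.07],[0,0,-0.08],[0,-0.02,-0.08],[0,-0.045,-0.08],[0,-0.07,-0.08],[0,-0.094,-0.08],[0,-0.094,-0.08]]' --gripper '[1,1,1,1,1,1,1,1,1,1,1,1]'

```text
time: 8.88
position: [0.4768, 0.0151, 0.1796]
tool_rot: [-0.093, 0.996, -0.002, 0.001]
ft_force: [1.9, -0.1, -4.1]
grip_width: 0.0256
grip_force: 45.3
```

Request:
arm_command --delta_rot '[[0,0,0],[0,0,0]]' --delta_pos '[[0,0,0],[0,0,0]]' --gripper '[1,1]'

```text
time: 9.05
position: [0.4742, 0.0196, 0.1791]
tool_rot: [-0.093, 0.996, 0.0, -0.001]
ft_force: [0.0, -0.0, -3.9]
grip_width: 0.0254
grip_force: 45.3
```

```bash
python3 - <<'E'
from h import *
rs();st();a=snap('scene');b=snap('top')
R=lambda i,w,h:cv2.resize(i,(w,h),interpolation=cv2.INTER_CUBIC)
cv2.imwrite('pics/f.png',np.hstack([R(a['pixels'][100:210,130:245],400,383),R(b['pixels'][170:280,105:220],400,383)]))
E
```

```text
9.05 railx -0.94 raily -43.48 b 98.78 Fx 0.02 Fy -0.01 Fz -3.85
9.05 p [0.4742 0.0196 0.1791] yaw 10.7 tilt [-0.0021  0.    ] F [ 0.02 -0.   -3.85] w 0.0254 45.3 q [-0.19  0.39  1.85 -0.    0.9  -1.95]
```

View pics/f.png

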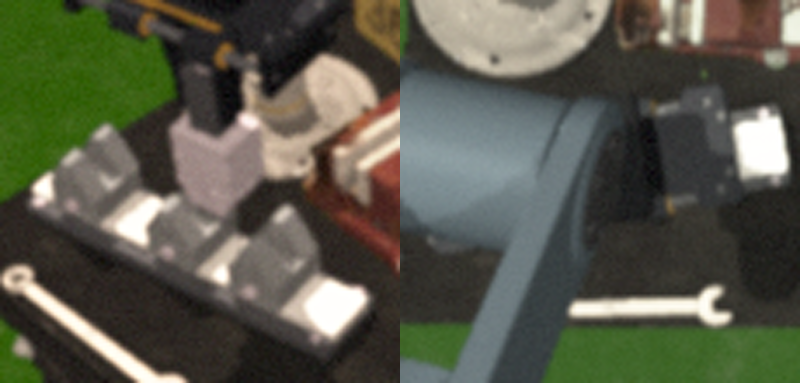

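Request:
arm_command --delta_rot '[[0,0,0],[0,0,0],[0,0,0],[0,0,0],[0,0,0],[0,0,0],[0,0,0],[0,0,0],[0,0,0]]' --delta_pos '[[0,0,0.01],[0,0,0.02],[0,0,0.03],[0,0,0.04],[0,0,0.05],[0,0,0.058],[0,0,0.064],[0,0,0.064],[0,0,0.064]]' --gripper '[1,1,1,1,1,1,1,1,1]'

```text
time: 9.9
position: [0.4746, 0.0202, 0.115]
tool_rot: [-0.094, 0.996, 0.0, -0.001]
ft_force: [0.9, 1.5, -4.2]
grip_width: 0.0258
grip_force: 45.0
```

```bash
python3 - <<'E'
from h import *
rs();st()
E
```

```text
9.9 railx -0.4 raily -43.02 b 34.71 Fx 1.19 Fy 1.33 Fz -4.2
9.9 p [0.4746 0.0202 0.115 ] yaw 10.78 tilt [-0.0013  0.0001] F [ 0.92  1.53 -4.2 ] w 0.0258 45.0 q [-0.19  0.51  1.9  -0.    0.73 -1.95]
```

Request:
arm_command --delta_rot '[[0,0,0],[0,0,0],[0,0,0],[0,0,0],[0,0,0],[0,0,0]]' --delta_pos '[[0,0,0.002],[0,-0.0005,0.004],[0,-0.001,0.006],[0,-0.0015,0.008],[0,-0.0015,0.008],[0,-0.0015,0.008]]' --gripper '[1,1,1,1,1,1]'

```text
time: 10.4
position: [0.4761, 0.0177, 0.1073]
tool_rot: [-0.094, 0.996, -0.001, 0.001]
ft_force: [0.2, -1.1, -3.2]
grip_width: 0.0258
grip_force: 45.0
```

```bash
python3 - <<'E'
from h import *
rs();st()
E
```

```text
10.4 railx 0.59 raily -45.7 b 27.01 Fx 0.02 Fy -1.15 Fz -3.24
10.4 p [0.4761 0.0177 0.1073] yaw 10.73 tilt [ 0.0015 -0.0009] F [ 0.23 -1.13 -3.24] w 0.0258 45.0 q [-0.2   0.52  1.91 -0.    0.71 -1.96]
```

Request:
arm_command --delta_rot '[[0,0,0],[0,0,0],[0,0,0],[0,0,0],[0,0,0],[0,0,0],[0,0,0],[0,0,0],[0,0,0]]' --delta_pos '[[0,0.0005,0],[0,0.0008,0],[0,0.0008,0.0015],[0,0.0008,0.003],[0,0.0008,0.0045],[0,0.0008,0.006],[0,0.0008,0.0075],[0,0.0008,0.008],[0,0.0008,0.008]]' --gripper '[1,1,1,1,1,1,1,1,1]'

```text
time: 11.15
position: [0.4767, 0.018, 0.1021]
tool_rot: [-0.094, 0.996, -0.001, 0.002]
ft_force: [-2.9, -5.4, 20.4]
grip_width: 0.0253
grip_force: 45.0
```

```bash
python3 - <<'E'
from h import *
rs();st()
E
```

```text
11.15 railx 1.28 raily -45.54 b 21.81 Fx -3.82 Fy -4.74 Fz 20.4
11.15 p [0.4767 0.018  0.1021] yaw 10.77 tilt [ 0.0041 -0.0023] F [-2.87 -5.37 20.4 ] w 0.0253 45.0 q [-0.2   0.53  1.91 -0.    0.69 -1.95]
```

Request:
arm_command --delta_rot '[[0,0,0],[0,0,0],[0,0,0],[0,0,0],[0,0,0],[0,0,0],[0,0,0],[0,0,0],[0,0,0],[0,0,0]]' --delta_pos '[[0,0,-0.001],[0,0,-0.0022],[0,0,-0.0022],[0,0,-0.0022],[0,0,-0.0022],[0,0,-0.0022],[0,0,-0.0022],[0,0,-0.0022],[0,0,-0.0022],[0,0,-0.0022]]' --gripper '[1,1,0,-0.2,-0.2,-0.2,-0.2,-0.2,-0.2,-0.2]'

```text
time: 11.98
position: [0.4751, 0.0192, 0.1015]
tool_rot: [-0.094, 0.996, 0.0, -0.0]
ft_force: [-0.0, -0.3, -0.2]
grip_width: 0.0517
grip_force: 0.0
```

```bash
python3 - <<'E'
from h import *
rs();st()
E
```

```text
11.98 railx -0.11 raily -44.02 b 21.18 Fx -0.11 Fy -0.31 Fz -0.19
11.98 p [0.4751 0.0192 0.1015] yaw 10.73 tilt [-0.0002  0.0001] F [-0.05 -0.32 -0.19] w 0.0517 0.0 q [-0.2   0.53  1.91  0.    0.7  -1.95]
```

Free of contact; retract up, then aside so the cameras can see.

Request:
arm_command --delta_rot '[[0,0,0],[0,0,0],[0,0,0],[0,0,0],[0,0,0],[0,0,0],[0,0,0],[0,0,0],[0,0,0],[0,0,0],[0,0,0],[0,0,0]]' --delta_pos '[[0,0,-0.01],[0,0,-0.03],[0,0,-0.06],[0,0,-0.09],[0,0,-0.12],[0,0,-0.14],[0,-0.03,-0.15],[0,-0.065,-0.15],[0,-0.1,-0.15],[0,-0.14,-0.15],[0,-0.18,-0.15],[0,-0.22,-0.15]]' --gripper '[-0.2,-0.2,-0.2,-0.2,-0.2,-0.2,-0.2,-0.2,-0.2,-0.2,-0.2,-0.2]'

```text
time: 12.98
position: [0.516, -0.1987, 0.2516]
tool_rot: [-0.094, 0.996, 0.0, -0.0]
ft_force: [1.2, 0.6, -0.9]
grip_width: 0.0524
grip_force: 0.0
```

Request:
arm_command --delta_rot '[[0,0,0],[0,0,0],[0,0,0]]' --delta_pos '[[0,0,0],[0,0,0],[0,0,0]]' --gripper '[-0.2,-0.2,-0.2]'

```text
time: 13.23
position: [0.5154, -0.1966, 0.251]
tool_rot: [-0.093, 0.996, 0.001, -0.001]
ft_force: [-0.2, 0.5, -0.6]
grip_width: 0.0523
grip_force: 0.0
```

```bash
python3 - <<'E'
from h import *
st();a=snap('scene');b=snap('top')
R=lambda i,w,h:cv2.resize(i,(w,h),interpolation=cv2.INTER_CUBIC)
cv2.imwrite('pics/g.png',np.hstack([R(a['pixels'][120:210,130:245],400,313),R(b['pixels'][185:255,105:220],400,243)[:,:] if 0 else R(b['pixels'][170:260,105:220],400,313)]))
E
```

```text
13.23 p [ 0.5154 -0.1966  0.251 ] yaw 10.68 tilt [-0.0015  0.0015] F [-0.23  0.47 -0.63] w 0.0523 0.0 q [-0.57  0.4   1.58  0.    1.16 -2.32]
```

View pics/g.png

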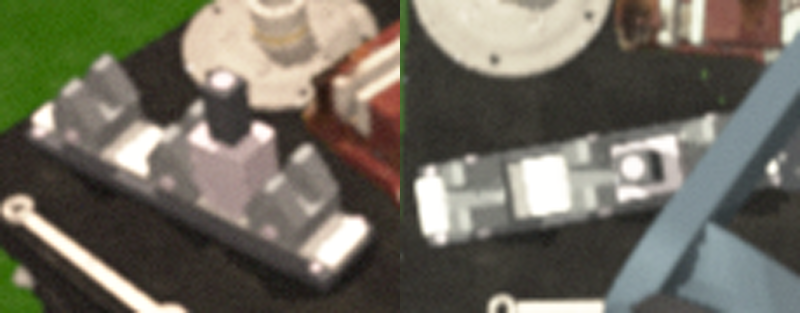

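The picture shows the block upright and seated in the right gap at about (225,150) in the scene crop. The left gap is open to about the block's width, and nothing is touching.

```bash
python3 -c "
from rig import robot
print(robot.hand_in())"
```

```text
the job is handed in; nothing more can be done
None
```

The job is handed in: the 50 mm gauge block was pressed fully down in the left gap, lifted out, then pressed down in the right gap and left standing there, at 13 s on the robot's clock; no verdict came back, and I checked the final saddle gaps only by eye in the pictures.

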